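# Park the loaded crate at the top of the classroom ramp

## Task

Pick the open wooden crate with the two brass weights up off the bench, set it down straight on the level run-in at the foot of the ramp, and let go of it. Then take it again from behind and push it, sliding on the ramp, up the incline and over the lip until its rear edge drops behind the lip; leave it there level in the dock, under the light gate. Leave the other things on the bench where they are.

Things in the scene. Friction and masses are not known exactly. Their poses are not given: they have to be found in the camera images.
- crate: Open light wooden crate, 96 long (its x) x 58 wide (y) x 46 mm high, walls 6 mm, both ends alike (either may go first); two brass weights fixed inside in a row, below the rim; 0.28 to 0.56 kg. Origin: centre of its underside, z up. Starts upright on the bench in one of three places in a row between robot and ramp; the solid block and the cup have the others.
- ramp: Plywood inclined plane with guide rails, fixed to the bench, 378 x 110 mm. Origin on the bench; +x uphill (roughly world +y), y across, z up; x below is in this frame. From the foot: level run-in (x -188 to -65 mm), 17 degree incline (x -65 to 60, rising from 6 to 44 mm), lip (x 60 to 66), dock (x 66 to 180). A push of under 8 N moves the crate up; friction keeps it from sliding back.
- ramp_rail (a point): Middle of the incline's upper face (x -2.5 mm, 25 mm high in the ramp's frame; axes as the ramp's). Aluminium guide rails run along both sides of incline and dock, 66 mm apart inside, 82 mm outside, their tops 22 mm above the surface; at the foot (x -65 to -30 mm) they flare open to about 85 mm inside.
- ramp_gate (a point): Middle of the underside of the grey light gate, an arch over the dock (x 160 mm, 129 mm high in the ramp's frame; axes as the ramp's): x 148 to 172 mm, 110 mm wide, posts 14 mm thick, top 145 mm above the bench. The crate passes under it; it bars lowering the crate into the dock from above.
- ramp_foot (a point): Centre of the upper face of the run-in, where the middle of the crate's underside is set down, the crate's length along the ramp (x -125 mm, 6 mm high in the ramp's frame). Axes as the ramp's. The run-in is a 6 mm board, 110 mm wide, without rails and open at the rear, so that the crate can be pushed from behind.
- ramp_lip (a point): Middle of the lip's uphill edge, on its flat top (x 66 mm, 44 mm high in the ramp's frame; axes as the ramp's). The dock floor just behind it is 12 mm lower: the crate drops when its rear end has passed this edge.
- ramp_dock (a point): Centre of the level dock floor (x 123 mm, 32 mm high in the ramp's frame; axes as the ramp's), where the middle of the crate's underside ends up. The dock is 114 mm long, 18 mm longer than the crate, and ends in a wall 72 mm above the bench.
- block: Bystander: solid light wooden friction block with a small steel hook at one end, 100 x 58 x 44 mm, not the crate. Origin at the centre of its underside.
- cup: Bystander: clear plastic cup, 72 mm across, 95 mm high. Origin at the centre of its underside.
- beaker: Bystander: glass beaker, 80 mm across, 110 mm high, standing in the aluminium tray at the left (+y) of the bench. Origin at the centre of its underside.
- marker: Bystander: marker pen, about 100 mm long, 13 mm thick, lying at the right (-y) of the bench. Origin at its underside.
Not all that is in view belongs to the job. Leave any green or orange look-alike of the crate alone.

How it is judged (in metres and radians):
On the way, in this order (a step that is already met when the one before it is completed fails the run):
1. The crate has been set down upright and straight on the level run-in at the foot of the ramp and let go of (x of crate in the frame of ramp_foot between -0.03 and 0.025 m and y of crate in the frame of ramp_foot between -0.014 and 0.014 m and z of crate in the frame of ramp_foot between -0.004 and 0.004 m and angle between the x axis of crate and the x axis of ramp, either way round below 0.17 rad and angle between crate's own z axis and vertical below 0.06 rad and contact force between the fingers and crate below 0.1 N and linear speed of crate below 0.02 m/s), for 0.2 s.
2. The crate is part-way up the incline, lying on it (x of crate in the frame of ramp between -0.01 and 0.058 m and y of crate in the frame of ramp between -0.012 and 0.012 m and z of crate in the frame of ramp between 0.015 and 0.048 m and angle between crate's own z axis and vertical between 0.21 and 0.39 rad and contact force between crate and ramp above 0.3 N), for 0.05 s.
At the end, for the whole second after the job is handed in: The crate lies level (within 0.05 rad) on the dock floor behind the lip (middle of its underside within 13 mm along, 8 mm across and 4 mm in height of the dock's centre), released and at rest (x of crate in the frame of ramp_dock between -0.013 and 0.013 m and y of crate in the frame of ramp_dock between -0.008 and 0.008 m and z of crate in the frame of ramp_dock between -0.004 and 0.004 m and angle between crate's own z axis and vertical below 0.05 rad and contact force between the fingers and crate below 0.1 N and linear speed of crate below 0.02 m/s); the robot touches nothing.
It fails at once if One of the bystanders (block, cup, beaker, marker pen) is moved more than 30 mm from its place (distance of any of block, cup, beaker, marker from where it was at the start of the episode above 0.03 m).
It fails at once if The cup or beaker is tipped over (angle between any of cup, beaker's own z axis and vertical above 0.5 rad).
It also fails if it takes over 54 s, if anything falls off the work surface, if the arm or the gripper's body presses on something with over 40 N, if the wrist force passes 120 N, or if a joint passes its speed limit or range.

## Robot

A 6-joint arm with a two-finger parallel gripper is mounted at the origin on the work surface. World frame = base frame: x ahead of the robot, y to its left, z up, the work surface at z = 0. Lengths are in mm, angles in rad, forces in N, time in s.
With the tool pointing down it reaches from about 325 to 925 mm from the base axis. Payload 3.1 kg.
Tool frame: the origin (TCP) lies on the centre line of the jaws, within the pads' length; the fingertips stand 11 mm ahead of it and the grasp point (between the pads) lies 8 mm behind it (r.nose_length is the distance from the TCP to the fingertips, in mm); x points along the fingers, y is the direction in which the jaws open and shut, and the axes are right-handed (so a half turn about x gives the same grasp; the last joint's range is limited). The gripper opens to 85 mm and grips with 20 to 120 N. Pads are 22 mm wide; open, the fingers measure 114 mm over their backs; the gripper's body (76 mm by 85 mm) begins 54 mm behind the grasp point. The pads swing forward as they close: fully open they stand 13 mm farther back than shut.
Start: joints at [-1.318, 0.217, 1.613, -0, 1.311, -0.112], TCP at [222.998, -583.876, 242.3] pointing down, gripper open.
Joint ranges: [-2.75, 2.75], [-0.78, 2.1], [0.31, 2.55], [-1.13, 4.27], [0.13, 2.63], [-2.58, 2.58]. Speed limits (rad/s): [2.79, 2.79, 3.14, 3.14, 3.14, 3.14].

## Interface

Orientations are given as a unit quaternion [x, y, z, w].
In Python, from station import r gives the robot as it stands.
- The arm moves only by the tool carry_out, never from a script. Its argument "motion" is one flat list of numbers, 7 for each row, row after row: the shift along the tool's x, y, z in mm, then the turn, a rotation vector about the tool's x, y, z in degrees, then the finger opening in mm, from 0 to 85.4. A call has 1 to 5 rows; each row is the pose to reach, as a shift and turn from the pose commanded when the call began, along the tool's axes at that moment; what a row does not reach only later rows make up. A row lasts 1/10 s, in which the tool goes at most 50 mm and 8.59 degrees, less where a joint would pass 70% of its speed; a pose out of reach is approached as far as the arm can. A call with a gripper value outside its range is refused whole. The fingers move at their own pace and stop on an object; "grip_force" is the grip in N (left out, the last holds). Time passes only in rows, so rows that repeat a pose let the fingers close. It gives the time, the measured TCP pose, the force and the opening at its end, in the units of the state.
- r.get_obs(): the state, without advancing time (a new reading comes with each control period).
- r.read_camera(name): name is "scene" or "side" or "wrist"; returns the picture (384x512x3 uint8, red, green, blue); there is no depth.
- r.camera_info(name): a dict with "fx", "fy", "cx", "cy" (pixels), "position" and "attitude" of the camera in the world. Camera axes: x right, y up, looking along -z (the intrinsics and any distortion apply to the point x, -y, -z); pixel columns grow to the right and rows downward; lengths in mm; the calibration is good to about 2 mm. The wrist camera is an equidistant fisheye: a pixel r from the principal point sees the ray r / f radians off the axis. A picture is of the moment at which its call begins: read the wrist's pose just before it. camera_info takes no time and is no camera call; for the wrist camera it gives the pose at the moment of the call.
- r.hand_in(): hands the job in, once; it reports no verdict.
Trained networks look in the newest picture that a camera, given by its name, has taken for a name from the list of things; names that differ only in an ending like _2 or _b are one class to them, and where a whole thing is asked for, a point or a joint stands for the part that bears it (a point fixed in the world has none). Each returns a list of dicts, best first, with "p" (0 to 1); they miss things now and then, are a little off and sometimes report something else, mostly with a low value. They report only what shows in the picture. A call takes as long as a camera call. They do not tell look-alikes from the thing itself.
- r.boxes_of(camera, name): "box" ([left, top, right, bottom] as shares, 0 to 1, of the picture: columns of its width, rows of its height, round what is visible of it).
- r.outline_of(camera, name): "region" (384x512 bool, what is visible of it) and "box" ([left, top, right, bottom] as shares, 0 to 1, of the picture: columns of its width, rows of its height, round what is visible of it).
- r.spot_point(camera, name): "xy" ([column, row] as shares, 0 to 1, of the picture: columns of its width, rows of its height: a listed point, or the origin of a listed thing).
The state is a dict: "time": time; "joint_pos": joint angles; "qd": joint speeds; "joint_efforts": joint torques, N m; "ee_pos": TCP position; "orientation": TCP orientation; "contact_force": force on the tool from outside, world axes, zero at the start; "torque": the same for the moment, N m; "gripper_width": opening from 0.0 (shut) to 1.0 (fully open).
Only numpy, scipy, OpenCV 4.12 (cv2) and the standard library are available. Lean on these libraries where they do the work, as an engineer would, in place of code of your own. Each camera call takes 0.05 s, during which the arm holds its last target. There are 200 camera calls.

## Working session

There is one attempt and no reset: what is moved stays moved. The work goes in short steps, Python scripts to look and compute and a tool call to move; the robot and the scene stay as the last step left them, time stands still between calls to the robot, and variables do not carry over. Pictures are saved under pics/ and viewed, about 8 in all and at most 12, crops included, and the job is handed in when it is done.

Besides the shell and the picture viewer there is one more tool, called after ">>>" as a command line: name --argument value ..., lists and objects as JSON in quotes. carry_out: Moves the arm, as the interface text tells. Its arguments: {"type":"object","properties":{"motion":{"type":"array","items":{"type":"number"}},"grip_force":{"type":"number"}},"required":["motion"]}

```bash
ls; mkdir -p pics
python3 - <<'E'
from station import r
import cv2,numpy as np
o=r.get_obs();print(o)
ims=[]
for c in("scene","side"):
    im=r.read_camera(c);ims.append(im);print(c,r.camera_info(c))
    for n in("crate","block","cup","ramp_foot","ramp_rail","ramp_lip","ramp_dock","ramp_gate"):
        print(n,[(np.round(np.array(d["xy"])*[512,384],1).tolist(),round(d["p"],2)) for d in r.spot_point(c,n)[:3]])
    cv2.imwrite(f"pics/{c}0.png",im[:,:,::-1])
print(r.nose_length)
E
```

```text
pics
{'time': 0.0, 'joint_pos': array([-1.31820136e+00,  2.17776895e-01,  1.61495295e+00,  6.76348473e-06,
        1.31128050e+00, -1.12204638e-01]), 'qd': array([-0.00028352,  0.00051138,  0.00034095,  0.00074545, -0.00089933,
       -0.00119576]), 'joint_efforts': array([ 1.46015072e-04, -3.96848488e+01, -3.03851974e+01, -1.66121367e-04,
        9.76310723e-03,  1.52505226e-05]), 'ee_pos': array([ 222.79621432, -583.08995045,  240.94430169]), 'orientation': array([-0.6953187 , -0.1291143 ,  0.695434  , -0.12740862]), 'contact_force': array([ 0.28340131, -0.11705923,  0.00261753]), 'torque': array([ 0.01528916, -0.09132107, -0.01885333]), 'gripper_width': 0.9999292182783215}
scene {'fx': 422.8162934936323, 'fy': 422.8162934936323, 'cx': 259.69832102574225, 'cy': 191.49870178809033, 'position': array([ 958.45268439, -694.62926777,  904.46320986]), 'attitude': array([0.39458847, 0.11642854, 0.25567624, 0.87485656])}
crate [([134.9, 267.4], 0.87), ([198.6, 320.1], 0.61)]
block [([275.3, 184.7], 0.8)]
cup [([237.0, 222.7], 0.87)]
ramp_foot [([274.0, 301.5], 0.81)]
ramp_rail [([299.1, 262.6], 0.56)]
ramp_lip [([312.2, 243.5], 0.67)]
ramp_dock []
ramp_gate [([330.0, 200.5], 0.89)]
side {'fx': 487.0817140869525, 'fy': 487.0817140869525, 'cx': 261.241364603449, 'cy': 180.74104350117196, 'position': array([-143.65747456, 1088.16196246, 1554.40630404]), 'attitude': array([-0.09480795,  0.32498615,  0.9081458 , -0.24630605])}
crate [([302.2, 161.1], 0.74), ([297.2, 133.1], 0.74), ([234.5, 165.3], 0.36)]
block [([250.1, 225.5], 0.6)]
cup [([281.5, 192.1], 0.91), ([341.6, 141.7], 0.26)]
ramp_foot [([252.3, 141.5], 0.77)]
ramp_rail [([239.9, 154.5], 0.63), ([212.1, 166.7], 0.36)]
ramp_lip [([227.3, 163.0], 0.75)]
ramp_dock [([221.2, 174.0], 0.57)]
ramp_gate [([215.4, 166.4], 0.55)]
11.0
```

View pics/scene0.png

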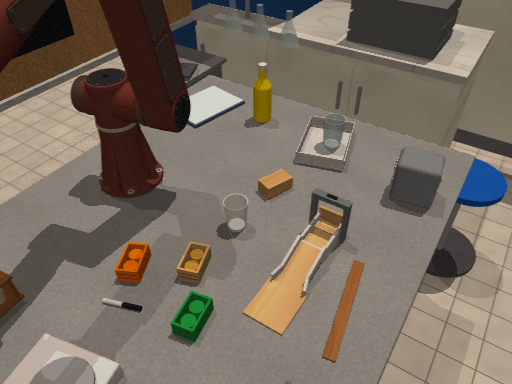

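```bash
cat > h.py <<'E'
import numpy as np
from scipy.spatial.transform import Rotation as R
def ray(ci,uv,fish=False):
    x=(uv[0]-ci["cx"])/ci["fx"];y=(uv[1]-ci["cy"])/ci["fy"]
    if fish:
        t=np.hypot(x,y);s=np.sin(t)/t if t>1e-9 else 1.;d=np.array([x*s,-y*s,-np.cos(t)])
    else: d=np.array([x,-y,-1.])
    return R.from_quat(ci["attitude"]).apply(d)
def onz(ci,uv,z,fish=False):
    d=ray(ci,uv,fish);p=np.array(ci["position"]);return p+d*(z-p[2])/d[2]
def proj(ci,P,fish=False):
    q=R.from_quat(ci["attitude"]).inv().apply(np.array(P,float)-ci["position"])
    x,y,z=q[...,0],-q[...,1],-q[...,2]
    if fish:
        rr=np.hypot(x,y);t=np.arctan2(rr,z);a,b=x/rr*t,y/rr*t
    else:a,b=x/z,y/z
    return np.stack([ci["cx"]+ci["fx"]*a,ci["cy"]+ci["fy"]*b],-1)
E
python3 - <<'E'
from station import r
from h import *
S={"scene":{"crate?":((134.9,267.4),0),"crate2":((198.6,320.1),0),"block":((275.3,184.7),0),"cup":((237,222.7),0),"foot":((274,301.5),6),"rail":((299.1,262.6),25),"lip":((312.2,243.5),44),"gate":((330,200.5),129)},
"side":{"crate?":((302.2,161.1),0),"crate2":((297.2,133.1),0),"block":((250.1,225.5),0),"cup":((281.5,192.1),0),"foot":((252.3,141.5),6),"rail":((239.9,154.5),25),"lip":((227.3,163),44),"dock":((221.2,174),32),"gate":((215.4,166.4),129)}}
for c in S:
    for n,(uv,z) in S[c].items(): print(c,n,onz(r.camera_info(c),uv,z).round(0))
E
```

```text
scene crate? [ 287. -272.    0.]
scene crate2 [ 532. -305.    0.]
scene block [429. 224.  -0.]
scene cup [423.  13.   0.]
scene foot [ 660. -166.    6.]
scene rail [660. -39.  25.]
scene lip [665.  23.  44.]
scene gate [663. 116. 129.]
side crate? [ 430. -189.    0.]
side crate2 [ 528. -328.    0.]
side block [450. 206.   0.]
side cup [425.   2.   0.]
side foot [ 673. -178.    6.]
side rail [668. -70.  25.]
side lip [678.  11.  44.]
side dock [673.  66.  32.]
side gate [662. 110. 129.]
```

View pics/side0.png

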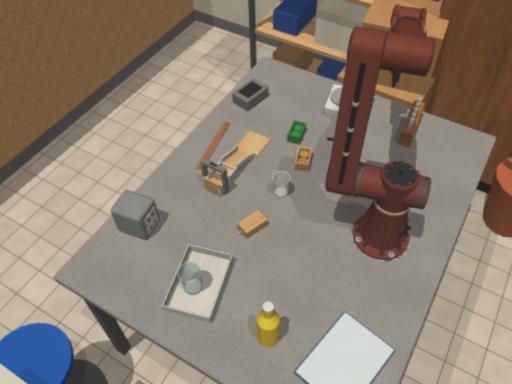

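```bash
cat >> h.py <<'E'
def down(yaw):  # tool x down, tool y at world heading yaw(deg)
    y=np.array([np.cos(np.radians(yaw)),np.sin(np.radians(yaw)),0]);x=np.array([0,0,-1.]);return R.from_matrix(np.stack([x,y,np.cross(x,y)],1))
def rel(o,pos,rot):
    q=R.from_quat(o["orientation"])
    d=q.inv().apply(np.array(pos)-o["ee_pos"]);return d.round(1).tolist(),(q.inv()*rot).as_rotvec(degrees=True).round(1).tolist()
E
python3 - <<'E'
from station import r
from h import *
o=r.get_obs();q=R.from_quat(o["orientation"]);print(q.as_matrix().round(3))
ci=r.camera_info("wrist");print(ci);print("cam in tool",q.inv().apply(ci["position"]-o["ee_pos"]), (q.inv()*R.from_quat(ci["attitude"])).as_matrix().round(2))
for y in(0,-180,180):print(y,rel(o,[430,-189,300],down(y)))
for c in ("scene",):
    for d in r.outline_of(c,"crate")[:4]:
        b=np.array(d["box"])*[512,384,512,384];print(b.round(),d["p"])
E
```

```text
[[ 0.     0.357 -0.934]
 [-0.    -0.934 -0.357]
 [-1.     0.    -0.   ]]
{'fx': 297.3186396354542, 'fy': 297.3186396354542, 'cx': 255.75771540056778, 'cy': 190.38799652112525, 'position': array([ 285.34937057, -559.74626278,  373.8157986 ]), 'attitude': array([-0.10883164,  0.07493114, -0.56205405,  0.81647795])}
cam in tool [-131.49058489   -0.30158275  -66.86329196] [[ 0.    0.26 -0.97]
 [ 1.   -0.   -0.  ]
 [-0.   -0.97 -0.26]]
0 ([-57.7, -295.1, -334.2], [-69.1, 0.0, -0.0])
-180 ([-57.7, -295.1, -334.2], [110.9, -0.0, -0.0])
180 ([-57.7, -295.1, -334.2], [110.9, -0.0, -0.0])
[115. 244. 150. 283.] 0.98
[177. 243. 211. 284.] 0.91
[171. 291. 215. 342.] 0.8
```

>>> carry_out --motion '[-50,-240,-350,-69,0,0,85,-50,-240,-350,-69,0,0,85,-50,-240,-350,-69,0,0,85,-50,-240,-350,-69,0,0,85,-50,-240,-350,-69,0,0,85]'

```text
time: 1.45
ee_pos: [365.0, -378.0, 271.9]
orientation: [0.599, 0.375, -0.599, 0.376]
contact_force: [1.1, -0.2, -0.2]
gripper_width: 1.002
```

Run:
```python
from station import r
from h import *
o=r.get_obs();print(o["time"],o["ee_pos"],rel(o,[430,-240,290],down(0)))
```

```text
1.45 [ 364.98582052 -378.01518681  271.94865831] ([-18.1, -1.5, -152.6], [-25.8, 0.0, -0.0])
```

>>> carry_out --motion '[-18,-1,-150,-26,0,0,85,-18,-1,-150,-26,0,0,85,-18,-1,-150,-26,0,0,85,-18,-1,-150,-26,0,0,85,-18,-1,-150,-26,0,0,85]'

```text
time: 1.95
ee_pos: [429.9, -243.7, 290.0]
orientation: [0.5, 0.5, -0.5, 0.5]
contact_force: [0.4, -0.5, 1.0]
gripper_width: 0.998
```

Run:
```python
from station import r
from h import *
import cv2
o=r.get_obs();print(o["time"],o["ee_pos"],rel(o,[430,-240,290],down(0)))
ci=r.camera_info("wrist");im=r.read_camera("wrist")
for n in("crate","cup","block","ramp_foot","ramp_rail","ramp_lip","ramp_dock","ramp_gate"):
    print(n,[(np.round(np.array(d["xy"])*[512,384],1).tolist(),onz(ci,np.array(d["xy"])*[512,384],{"ramp_foot":6,"ramp_rail":25,"ramp_lip":44,"ramp_dock":32,"ramp_gate":129}.get(n,0),True).round(0)[:2].tolist(),round(d["p"],2)) for d in r.spot_point("wrist",n)[:3]])
for i,d in enumerate(r.outline_of("wrist","crate")[:3]):
    b=np.array(d["box"])*[512,384,512,384];print(b.round(),d["p"])
    c=cv2.findContours(d["region"].astype(np.uint8),0,2)[0];c=max(c,key=len)[:,0]
    P=np.array([onz(ci,p,46,True)[:2] for p in c]);print(cv2.minAreaRect(P.astype(np.float32)))
cv2.imwrite("pics/w1.png",im[:,:,::-1])
```

```text
1.95 [ 429.90906209 -243.67370519  290.01985215] ([0.0, 0.1, -3.7], [0.0, 0.1, -0.0])
crate [([164.1, 178.1], [293.0, -273.0], 0.86), ([319.0, 205.4], [526.0, -315.0], 0.7)]
cup []
block []
ramp_foot [([411.5, 115.5], [667.0, -172.0], 0.9)]
ramp_rail [([418.1, 28.8], [669.0, -39.0], 0.87)]
ramp_lip []
ramp_dock []
ramp_gate []
[218.  73. 286. 162.] 0.98
((424.822509765625, -183.50086975097656), (59.419097900390625, 96.95619201660156), 18.39028549194336)
[296. 170. 345. 248.] 0.84
((522.0547485351562, -305.9349060058594), (64.3319091796875, 108.2563705444336), 10.055413246154785)
[120. 143. 190. 224.] 0.69
((295.98406982421875, -267.1929626464844), (73.76671600341797, 97.29701232910156), 25.603769302368164)
```

View pics/w1.png

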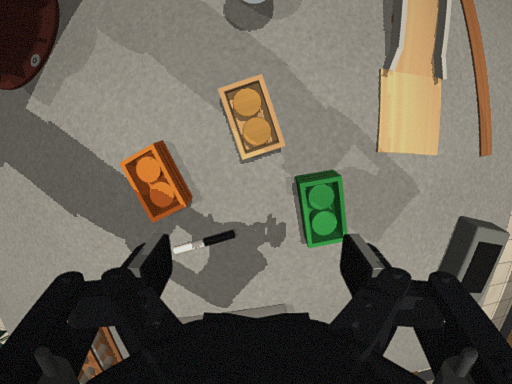

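>>> carry_out --motion '[150,-5,-60,-18.4,0,0,85,150,-5,-60,-18.4,0,0,85,150,-5,-60,-18.4,0,0,85,150,-5,-60,-18.4,0,0,85,150,-5,-60,-18.4,0,0,85]'

```text
time: 2.95
ee_pos: [423.0, -183.5, 137.8]
orientation: [0.414, 0.575, -0.414, 0.571]
contact_force: [-0.5, -1.1, 0.3]
gripper_width: 0.994
```

Run:
```python
from station import r
from h import *
import cv2
o=r.get_obs()
ci=r.camera_info("wrist");im=r.read_camera("wrist")
for i,d in enumerate(r.outline_of("wrist","crate")[:3]):
    b=np.array(d["box"])*[512,384,512,384];print(b.round(),d["p"])
    c=cv2.findContours(d["region"].astype(np.uint8),0,2)[0];c=max(c,key=len)[:,0]
    P=np.array([onz(ci,p,46,True)[:2] for p in c]);print(cv2.minAreaRect(P.astype(np.float32)))
print(o["time"],o["ee_pos"],rel(o,[425,-183.5,18],down(18.4)))
```

```text
[ 54. 176. 138. 283.] 0.84
((297.2694396972656, -260.50372314453125), (82.67990112304688, 98.65206146240234), 26.179479598999023)
[221. 131. 297. 257.] 0.69
((424.5670471191406, -181.95303344726562), (58.37812042236328, 98.74494934082031), 18.680185317993164)
[281. 280. 347. 322.] 0.69
((507.2090148925781, -261.6709289550781), (60.933433532714844, 47.61147689819336), 9.992586135864258)
2.95 [ 422.9730742  -183.47642312  137.78289192] ([119.8, 2.3, 1.1], [-0.1, -0.2, 0.2])
```

>>> carry_out --motion '[50,1.8,0,0,0,0,85,95,1.8,0,0,0,0,85,120,1.8,0,0,0,0,85,120,1.8,0,0,0,0,85,120,1.8,0,0,0,0,70]' --grip_force 40

```text
time: 3.55
ee_pos: [428.6, -186.0, 21.8]
orientation: [0.415, 0.571, -0.414, 0.574]
contact_force: [-0.3, -0.6, 1.0]
gripper_width: 0.85
```

>>> carry_out --motion '[0,0,0,0,0,0,40,0,0,0,0,0,0,40,0,0,0,0,0,0,40,0,0,0,0,0,0,40,0,0,0,0,0,0,40]'

```text
time: 4.05
ee_pos: [428.4, -186.3, 22.8]
orientation: [0.414, 0.571, -0.414, 0.575]
contact_force: [-3.5, -2.2, 5.9]
gripper_width: 0.669
```

>>> carry_out --motion '[-20,0,0,0,0,0,40,-60,0,0,0,0,0,40,-90,0,0,0,0,0,40,-90,0,0,0,0,0,40,-90,0,0,0,0,0,40]'

```text
time: 4.55
ee_pos: [426.9, -184.3, 110.6]
orientation: [0.414, 0.572, -0.414, 0.574]
contact_force: [-1.6, 1.4, -5.0]
gripper_width: 0.672
```

Run:
```python
from station import r
from h import *
import cv2
o=r.get_obs();print(o["time"],o["ee_pos"])
print(rel(o,[560,-172,110],down(0)))
```

```text
4.55 [ 426.87822574 -184.27678306  110.56267248]
([0.9, 130.3, 30.1], [18.3, 0.1, -0.1])
```

>>> carry_out --motion '[-40,50,20,9,0,0,40,-40,100,30,18.3,0,0,40,-40,150,30,18.3,0,0,40,-40,150,30,18.3,0,0,40,-40,150,30,18.3,0,0,40]'

```text
time: 5.05
ee_pos: [578.8, -164.1, 146.8]
orientation: [0.499, 0.502, -0.5, 0.499]
contact_force: [-0.5, 0.2, -4.1]
gripper_width: 0.669
```

Run:
```python
from station import r
from h import *
import cv2,pickle
o=r.get_obs();print(o["time"],o["ee_pos"],R.from_quat(o["orientation"]).as_matrix().round(3).tolist())
ci=r.camera_info("wrist");im=r.read_camera("wrist");pickle.dump((ci,im),open("w2.pkl","wb"));print(ci)
for n,z in {"ramp_foot":6,"ramp_rail":25,"ramp_lip":44,"ramp_dock":32,"ramp_gate":129}.items():
    print(n,[(np.round(np.array(d["xy"])*[512,384],1).tolist(),onz(ci,np.array(d["xy"])*[512,384],z,True).round(0)[:2].tolist(),round(d["p"],2)) for d in r.spot_point("wrist",n)[:3]])
cv2.imwrite("pics/w2.png",cv2.resize(im[:,:,::-1],(800,600),interpolation=2))
```

```text
5.05 [ 578.79465096 -164.06905945  146.78390369] [[-0.003, 1.0, 0.002], [0.002, 0.002, -1.0], [-1.0, -0.003, -0.002]]
{'fx': 297.3186396354542, 'fy': 297.3186396354542, 'cx': 255.75771540056778, 'cy': 190.38799652112525, 'position': array([579.41080196, -97.44759718, 278.40565245]), 'attitude': array([-1.31480596e-01,  9.23033076e-04,  1.05284963e-03,  9.91317755e-01])}
ramp_foot [([347.8, 187.9], [669.0, -168.0], 0.88)]
ramp_rail [([358.5, 56.2], [668.0, -44.0], 0.63)]
ramp_lip []
ramp_dock []
ramp_gate []
```

View pics/w2.png

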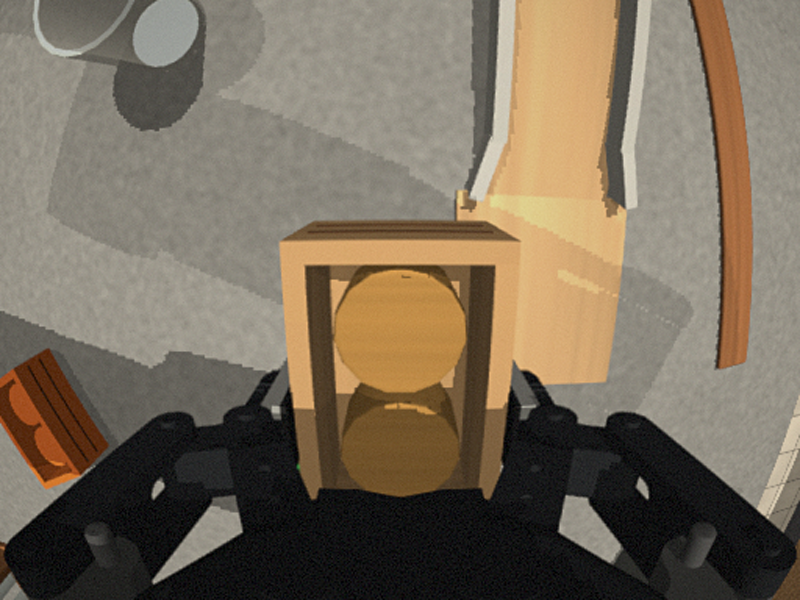

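```bash
python3 - <<'E'
from h import *
import pickle
ci,im=pickle.load(open("w2.pkl","rb"))
k=1/1.5625
for n,p,z in(("bR",(627,207),6),("fR",(607,382),6),("bL",(457,206),6),("edge in",(622,300),6)):
    print(n,onz(ci,np.array(p)*k,z,True).round(1))
# crate front rim outer corners, z from TCP
for z in(165,170,175):
    a=[onz(ci,np.array(p)*k,z,True)[:2] for p in((282,241),(519,241))];print(z,np.round(a,1).tolist(),np.linalg.norm(a[0]-a[1]).round(1))
E
python3 - <<'E'
import sys;sys.path.insert(0,'.')
import cv2,numpy as np
a=cv2.imread('pics/w1.png')[40:170,350:470];cv2.imwrite('pics/w1c.png',cv2.resize(a,None,fx=4.5,fy=4.5,interpolation=2))
E
```

```text
bR [ 722.8 -111.3    6. ]
fR [ 723.3 -231.5    6. ]
bL [ 612.5 -115.3    6. ]
edge in [ 725.5 -172.4    6. ]
165 [[549.6, -113.4], [609.2, -113.3]] 59.6
170 [[550.9, -112.7], [607.9, -112.6]] 56.9
175 [[552.3, -112.0], [606.6, -111.9]] 54.3
```

View pics/w1c.png

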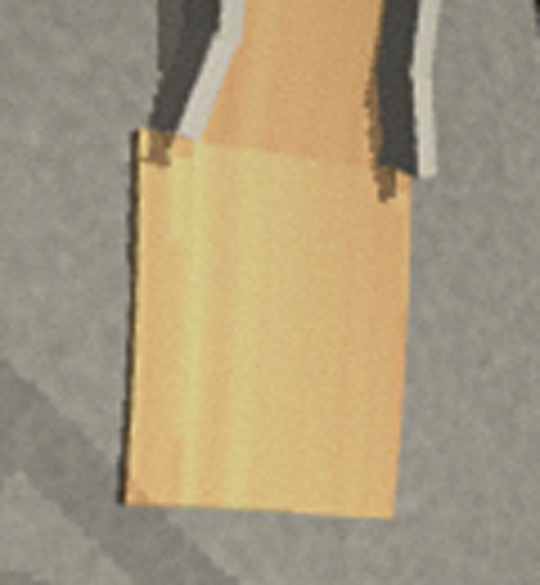

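Run:
```python
from h import *
import pickle
from scipy.optimize import least_squares
c2,im=pickle.load(open("w2.pkl","rb"))
c1=dict(c2);c1["position"]=np.array([429.6,-176.8,421.5]);c1["attitude"]=[-.1315,0,0,.9913]
k=1/1.5625
L=[(c1,(377.6,152.2),(-188,55)),(c1,(437.3,155.1),(-188,-55)),(c1,(380.7,68.9),(-65,55)),(c1,(441.3,78.9),(-65,-55)),
(c2,(627*k,207*k),(-65,-55)),(c2,(607*k,382*k),(-188,-55)),(c2,(457*k,206*k),(-65,55))]
W=np.array([onz(c,p,6,True)[:2] for c,p,_ in L]);M=np.array([m for *_,m in L],float);print(W.round(1).tolist())
def f(s,i=slice(None)):
    c,d=np.cos(s[2]),np.sin(s[2]);return ((M[i]@np.array([[c,d],[-d,c]])+s[:2])-W[i]).ravel()
for i in(slice(None),slice(0,4),slice(4,7)):
    s=least_squares(lambda s:f(s,i),[668,-40,1.57]).x;print(s[:2].round(1),np.degrees(s[2]).round(2),f(s,i).round(1))
    u=np.array([np.cos(s[2]),np.sin(s[2])]);print([ (n,(s[:2]+x*u).round(1).tolist()) for n,x in(("foot",-125),("lip",66),("dock",123),("gate",160))])
```

```text
[[611.0, -230.1], [721.7, -230.2], [611.7, -105.6], [722.2, -106.9], [722.8, -111.3], [723.3, -231.5], [612.5, -115.3]]
[666.9 -43.9] 90.12 [ 1.4 -1.9  0.6 -1.6  0.4 -3.4 -0.1 -1.8 -0.7  2.6 -1.  -0.2 -0.5  6.3]
[('foot', [667.2, -168.9]), ('lip', [666.8, 22.1]), ('dock', [666.7, 79.1]), ('gate', [666.6, 116.1])]
[667.3 -41.7] 89.69 [ 0.3  0.7 -0.4  0.2  0.3 -0.8 -0.2 -0.1]
[('foot', [666.7, -166.7]), ('lip', [667.7, 24.3]), ('dock', [668.0, 81.3]), ('gate', [668.2, 118.3])]
[665.2 -47.2] 91.45 [-1.   0.5  1.6 -2.2 -0.7  1.7]
[('foot', [668.4, -172.2]), ('lip', [663.5, 18.7]), ('dock', [662.1, 75.7]), ('gate', [661.2, 112.7])]
```

>>> carry_out --motion '[0,45,3,0,0,0,40,20,88,6,0,0,0,40,60,88,6,0,0,0,40,90,88,6,0,0,0,40,90,88,6,0,0,0,40]'

```text
time: 5.85
ee_pos: [660.0, -169.9, 52.5]
orientation: [0.498, 0.504, -0.502, 0.495]
contact_force: [-1.9, 1.1, -4.6]
gripper_width: 0.674
```

Run:
```python
from station import r
from h import *
import cv2,pickle
o=r.get_obs();print(o["time"],o["ee_pos"],o["qd"].round(3),rel(o,[666.9,-170,28.5],down(-.3)))
ci=r.camera_info("wrist");im=r.read_camera("wrist");pickle.dump((ci,im),open("w3.pkl","wb"))
cv2.imwrite("pics/w3.png",cv2.resize(im[:,:,::-1],(800,600),interpolation=2))
```

```text
5.85 [ 659.99367135 -169.9090608    52.52120691] [ 0.003 -0.058 -0.034  0.003  0.036 -0.   ] ([23.9, 7.2, 0.2], [0.2, -0.3, 0.8])
```

View pics/w3.png

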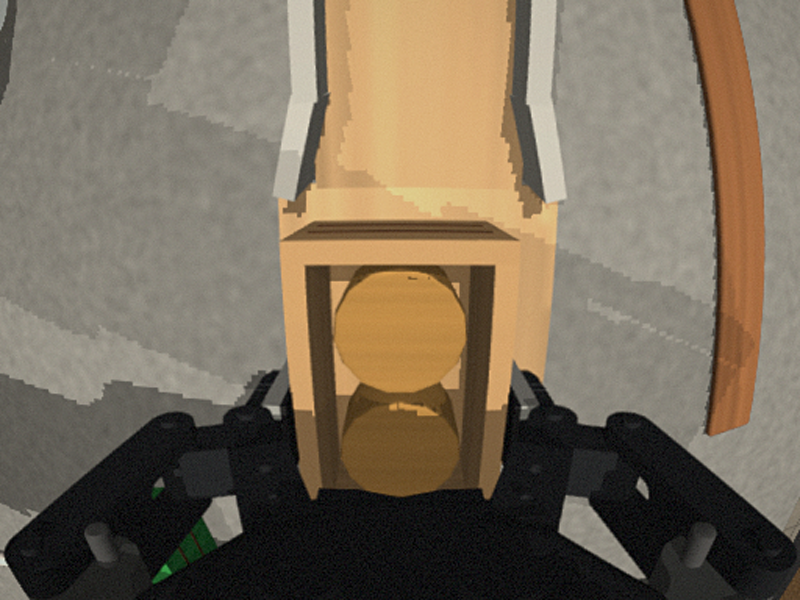

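>>> carry_out --motion '[0,7.5,0,0,0,0,40,12,7.5,0,0,0,0,40,20,7.5,0,0,0,0,40,22,7.5,0,0,0,0,40,22,7.5,0,0,0,0,40]'

```text
time: 6.4
ee_pos: [672.8, -171.2, 36.8]
orientation: [0.5, 0.5, -0.5, 0.499]
contact_force: [0.4, 0.8, -4.9]
gripper_width: 0.675
```

>>> carry_out --motion '[0,0,0,0,0,0,40,0,0,0,0,0,0,40]'

```text
time: 6.6
ee_pos: [673.9, -171.6, 38.0]
orientation: [0.5, 0.5, -0.5, 0.5]
contact_force: [0.3, -0.4, -4.3]
gripper_width: 0.671
```

```bash
cat > look.py <<'E'
from station import r
from h import *
import cv2,pickle,sys
o=r.get_obs();ci=r.camera_info("wrist");im=r.read_camera("wrist");pickle.dump((ci,im),open(sys.argv[1]+".pkl","wb"))
print(o["time"],o["ee_pos"].round(1),o["qd"].round(3),o["contact_force"].round(1))
for n,z in {"ramp_foot":6,"ramp_rail":25,"ramp_lip":44,"ramp_dock":32}.items():
    print(n,[(onz(ci,np.array(d["xy"])*[512,384],z,True).round(1)[:2].tolist(),round(d["p"],2)) for d in r.spot_point("wrist",n)[:3]])
cv2.imwrite(f"pics/{sys.argv[1]}.png",cv2.resize(im[:,:,::-1],(800,600),interpolation=2))
E
python3 look.py w4
```

```text
6.6 [ 673.9 -171.6   38. ] [-0.001 -0.001 -0.002 -0.001 -0.001 -0.   ] [ 0.3 -0.4 -4.3]
ramp_foot []
ramp_rail []
ramp_lip []
ramp_dock [([668.6, -54.2], 0.72)]
```

View pics/w4.png

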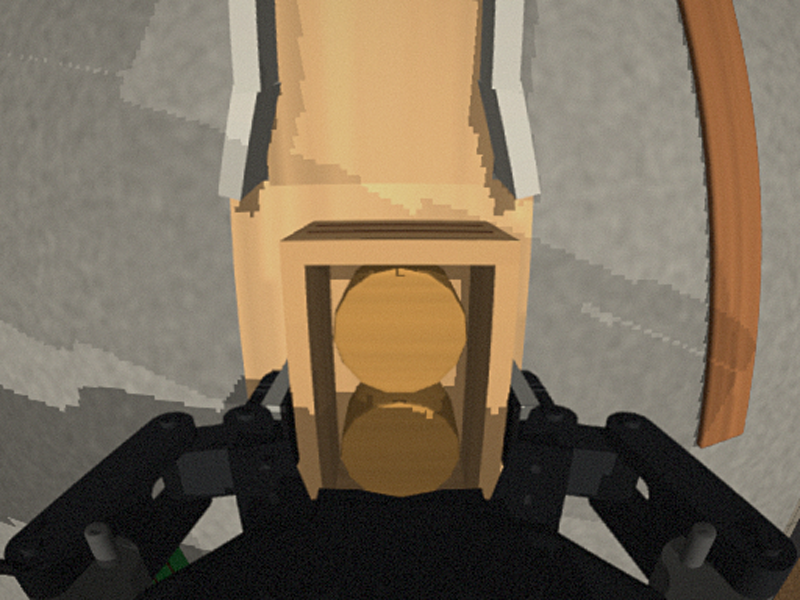

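>>> carry_out --motion '[0,-6.6,0,0,0,0,40,4,-6.6,0,0,0,0,40,7,-6.6,0,0,0,0,40,7,-6.6,0,0,0,0,40,7,-6.6,0,0,0,0,40]'

```text
time: 7.35
ee_pos: [666.7, -171.4, 30.1]
orientation: [-0.5, -0.5, 0.5, -0.5]
contact_force: [-0.7, 0.1, -4.5]
gripper_width: 0.668
```

>>> carry_out --motion '[1,0,0,0,0,0,40,1.5,0,0,0,0,0,40,1.5,0,0,0,0,0,40]'

```text
time: 7.65
ee_pos: [667.1, -171.5, 29.1]
orientation: [0.5, 0.5, -0.5, 0.5]
contact_force: [0.6, -0.1, -3.3]
gripper_width: 0.671
```

>>> carry_out --motion '[0.8,0,0,0,0,0,40,0.8,0,0,0,0,0,60,0.8,0,0,0,0,0,80,0.8,0,0,0,0,0,85,0.8,0,0,0,0,0,85]'

```text
time: 8.15
ee_pos: [667.4, -171.6, 28.8]
orientation: [0.5, 0.5, -0.5, 0.5]
contact_force: [0.2, 1.0, 0.5]
gripper_width: 0.992
```

>>> carry_out --motion '[0,0,0,0,0,0,85,-30,0,0,0,0,0,85,-70,0,0,0,0,0,85,-110,0,0,0,0,0,85,-110,0,0,0,0,0,85]'

```text
time: 8.65
ee_pos: [672.1, -173.3, 147.1]
orientation: [0.502, 0.495, -0.498, 0.505]
contact_force: [0.5, -0.6, 1.5]
gripper_width: 0.994
```

>>> carry_out --motion '[0,0,50,0,0,0,18,0,0,90,0,0,0,18,0,0,90,0,0,0,18,0,0,90,0,0,0,18,0,0,90,0,0,0,18]'

```text
time: 9.15
ee_pos: [666.5, -260.4, 137.4]
orientation: [0.5, 0.501, -0.5, 0.499]
contact_force: [0.2, -0.4, -0.3]
gripper_width: 0.213
```

```bash
python3 look.py w5
python3 - <<'E'
from station import r
from h import *
import pickle,cv2
ci,_=pickle.load(open("w5.pkl","rb"))
for d in r.outline_of("wrist","crate")[:3]:
    c=cv2.findContours(d["region"].astype(np.uint8),0,2)[0];c=max(c,key=len)[:,0]
    P=np.array([onz(ci,p,52,True)[:2] for p in c]);print(d["p"],cv2.minAreaRect(P.astype(np.float32)))
E
```

```text
9.15 [ 666.5 -260.4  137.4] [ 0.016 -0.007  0.002 -0.004 -0.001 -0.   ] [ 0.2 -0.4 -0.3]
ramp_foot []
ramp_rail []
ramp_lip []
ramp_dock []
0.95 ((538.4286499023438, -299.8907470703125), (79.3687744140625, 94.14167022705078), 11.644067764282227)
0.67 ((667.5599975585938, -167.6487579345703), (95.67084503173828, 58.62883758544922), 89.53211212158203)
0.2 ((667.3744506835938, -165.3848419189453), (92.4949951171875, 118.6297378540039), 0.03629283979535103)
```

View pics/w5.png

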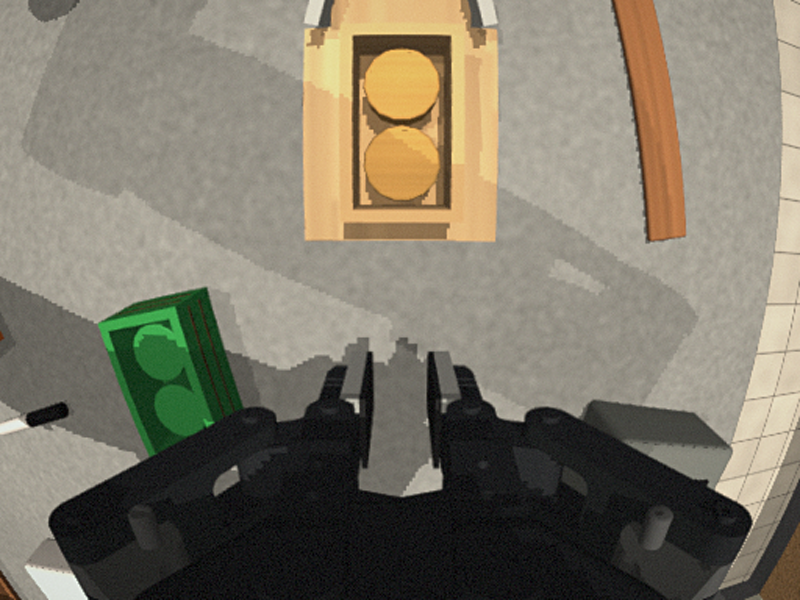

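>>> carry_out --motion '[0,0.8,0,0,8,0,18,40,0.8,0,0,17,0,18,80,0.8,0,0,17,0,18,107,0.8,-10,0,17,0,18,107,0.8,-10,0,17,0,18]'

```text
time: 9.95
ee_pos: [663.3, -248.1, 24.8]
orientation: [0.567, 0.572, -0.422, 0.416]
contact_force: [-0.4, 0.3, 0.5]
gripper_width: 0.21
```

>>> carry_out --motion '[0,0,0,0,0,0,18,0,0,0,0,0,0,18]'

```text
time: 10.15
ee_pos: [669.8, -252.3, 34.2]
orientation: [0.569, 0.567, -0.42, 0.423]
contact_force: [0.1, -0.8, 1.2]
gripper_width: 0.212
```

Run:
```python
from station import r
from h import *
o=r.get_obs();T=R.from_euler('x',17,degrees=True)*down(0)
print(rel(o,[667.4,-245,28],T),rel(o,[667.4,-225,28],T))
```

```text
([8.1, -2.4, -5.2], [0.1, 0.2, -0.2]) ([13.9, -2.4, -24.4], [0.1, 0.2, -0.2])
```

>>> carry_out --motion '[3,-1,-3,0,0,0,18,6,-2,-7,0,0,0,18,9,-2.4,-10,0,0,0,18,10,-2.4,-12,0,0,0,18,10,-2.4,-12,0,0,0,18]'

```text
time: 10.65
ee_pos: [665.1, -236.4, 25.1]
orientation: [0.568, 0.569, -0.421, 0.42]
contact_force: [-0.4, 0.4, -0.1]
gripper_width: 0.21
```

>>> carry_out --motion '[1,0,-4,0,0,0,18,2.3,0,-8,0,0,0,18,4,0,-13,0,0,0,18,5.3,0,-18,0,0,0,18,7,0,-23,0,0,0,18]'

```text
time: 11.15
ee_pos: [665.5, -213.7, 25.4]
orientation: [0.568, 0.568, -0.421, 0.421]
contact_force: [0.2, -4.5, -0.2]
gripper_width: 0.208
```

>>> carry_out --motion '[2.5,0.2,-9.7,0,0,0,18,5,0.4,-19.4,0,0,0,18,7.6,0.6,-29,0,0,0,18,10.1,0.8,-38.7,0,0,0,18,12.7,1,-48.4,0,0,0,18]'

```text
time: 11.65
ee_pos: [666.0, -161.7, 26.9]
orientation: [0.568, 0.569, -0.421, 0.42]
contact_force: [0.3, -3.2, -2.7]
gripper_width: 0.211
```

```bash
python3 look.py w6
```

```text
11.65 [ 666.  -161.7   26.9] [ 0.129 -0.064  0.092  0.027 -0.063  0.102] [ 0.3 -3.2 -2.7]
ramp_foot [([667.0, -167.5], 0.96)]
ramp_rail []
ramp_lip []
ramp_dock []
```

View pics/w6.png

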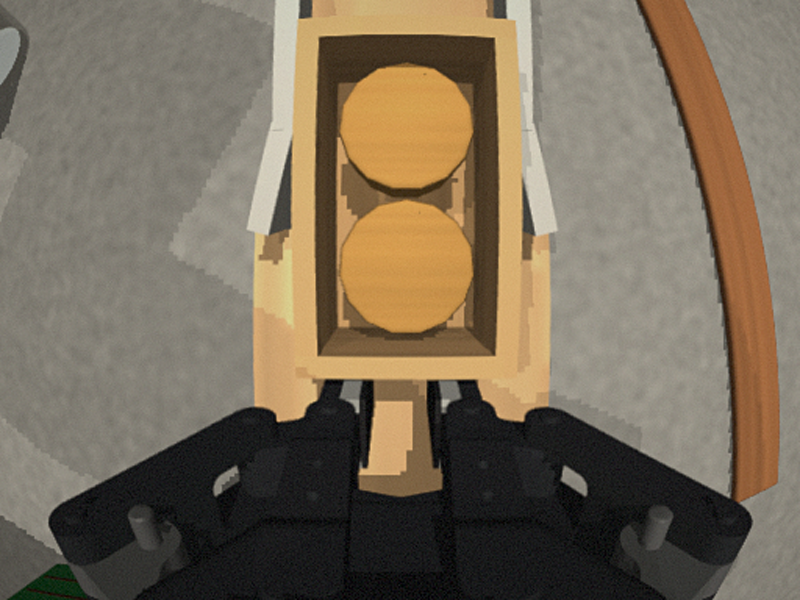

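>>> carry_out --motion '[1.8,0.2,-7.8,0,0,0,18,3.6,0.4,-15.6,0,0,0,18,5.3,0.6,-23.4,0,0,0,18,7.1,0.8,-31.2,0,0,0,18,8.8,0.8,-39,0,0,0,18]'

```text
time: 12.4
ee_pos: [666.9, -122.4, 30.0]
orientation: [0.568, 0.568, -0.421, 0.42]
contact_force: [0.4, -3.4, -2.2]
gripper_width: 0.213
```

>>> carry_out --motion '[0,0,-9,0,0,0,18,0,0,-18,0,0,0,18,0,0,-27,0,0,0,18,0,0,-36,0,0,0,18,0,0,-45,0,0,0,18]'

```text
time: 12.9
ee_pos: [667.3, -79.4, 43.8]
orientation: [0.569, 0.568, -0.421, 0.421]
contact_force: [0.4, -2.3, -1.7]
gripper_width: 0.209
```

>>> carry_out --motion '[0,0,-7,0,0,0,18,0,0,-14,0,0,0,18,0,0,-21,0,0,0,18,0,0,-28,0,0,0,18,0,0,-35,0,0,0,18]'

```text
time: 13.4
ee_pos: [667.6, -46.8, 54.2]
orientation: [0.569, 0.568, -0.421, 0.421]
contact_force: [-0.6, -5.8, 0.2]
gripper_width: 0.211
```

```bash
python3 look.py w7
```

```text
13.4 [667.6 -46.8  54.2] [ 0.096 -0.055  0.029  0.01  -0.007  0.09 ] [-0.6 -5.8  0.2]
ramp_foot []
ramp_rail [([667.4, -44.0], 0.82)]
ramp_lip []
ramp_dock []
```

View pics/w7.png

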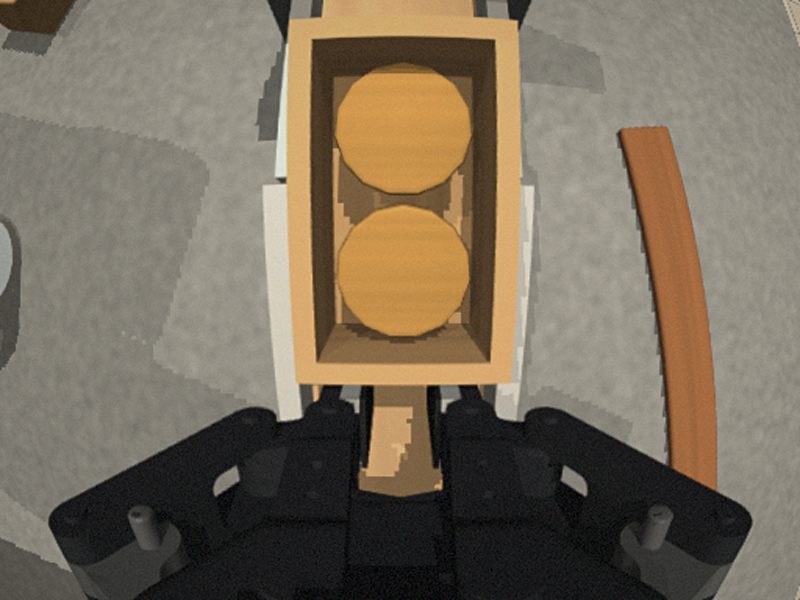

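>>> carry_out --motion '[0,0,-6,0,0,0,18,0,0,-12,0,0,0,18,0,0,-18,0,0,0,18,0,0,-24,0,0,0,18,0,0,-30,0,0,0,18]'

```text
time: 14.15
ee_pos: [668.7, -19.7, 64.2]
orientation: [0.569, 0.567, -0.421, 0.422]
contact_force: [-0.4, -3.2, 1.4]
gripper_width: 0.21
```

>>> carry_out --motion '[1.2,0,-5,0,0,0,18,2.6,0,-10,0,0,0,18,4.1,0,-15,0,0,0,18,5.6,0,-20,0,0,0,18,7,0,-24,0,0,0,18]'

```text
time: 14.65
ee_pos: [666.6, 7.8, 62.0]
orientation: [0.568, 0.569, -0.421, 0.42]
contact_force: [-0.3, -1.9, -1.7]
gripper_width: 0.211
```

Run:
```python
from station import r
from h import *
import cv2,pickle
o=r.get_obs();ci=r.camera_info("wrist");im=r.read_camera("wrist")
print(o["ee_pos"],o["contact_force"])
s=r.read_camera("scene");a=cv2.resize(s[170:300,240:380],(700,650//1-50),interpolation=2)
cv2.imwrite("pics/w8.png",np.hstack([cv2.resize(im,(400,300)),cv2.resize(s[160:310,230:390],(400,300),interpolation=2)])[:,:,::-1])
```

```text
[666.57035161   7.84413855  62.03329926] [-0.26755348 -1.90444505 -1.71365396]
```

View pics/w8.png

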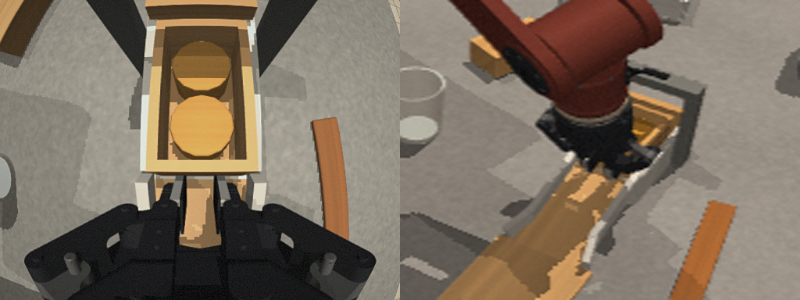

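>>> carry_out --motion '[0.5,0,-2.5,0,0,0,18,1,0,-5,0,0,0,18,1.5,0,-7.5,0,0,0,18,2,0,-10,0,0,0,18,2,0,-10,0,0,0,18]'

```text
time: 15.25
ee_pos: [667.3, 17.6, 63.9]
orientation: [0.569, 0.568, -0.421, 0.42]
contact_force: [-0.7, -1.4, -0.8]
gripper_width: 0.212
```

```bash
cat > cr.py <<'E'
from station import r
from h import *
import cv2
o=r.get_obs();ci=r.camera_info("wrist");im=r.read_camera("wrist");cv2.imwrite("pics/last.png",im[:,:,::-1])
print(o["time"],o["ee_pos"].round(1),o["contact_force"].round(1))
for d in r.outline_of("wrist","crate")[:2]:
    c=cv2.findContours(d["region"].astype(np.uint8),0,2)[0];c=max(c,key=len)[:,0]
    for z in(78,90):
        P=np.array([onz(ci,p,z,True)[:2] for p in c]);print(round(d["p"],2),z,np.round(cv2.boxPoints(cv2.minAreaRect(P.astype(np.float32))),0).tolist())
E
python3 cr.py
```

```text
15.25 [667.3  17.6  63.9] [-0.7 -1.4 -0.8]
0.8 78 [[639.0, 31.0], [697.0, 31.0], [698.0, 127.0], [639.0, 127.0]]
0.8 90 [[641.0, 32.0], [695.0, 32.0], [695.0, 119.0], [642.0, 119.0]]
```

>>> carry_out --motion '[-1.5,0,5,0,0,0,18,-4,0,13,0,0,0,18,-9,0,26,0,0,0,18,-12,0,38,0,0,0,18,-16,0,38,0,0,0,18]'

```text
time: 15.85
ee_pos: [667.0, -26.2, 67.5]
orientation: [0.569, 0.568, -0.422, 0.42]
contact_force: [-0.4, 0.4, -0.1]
gripper_width: 0.213
```

>>> carry_out --motion '[-30,0,5,0,0,0,18,-70,0,10,0,0,0,18,-110,0,15,0,0,0,18,-110,0,15,0,0,0,18,-110,0,15,0,0,0,18]'

```text
time: 16.35
ee_pos: [668.3, -71.4, 170.9]
orientation: [0.569, 0.567, -0.42, 0.422]
contact_force: [-0.9, -0.5, -0.1]
gripper_width: 0.215
```

```bash
python3 cr.py
python3 - <<'E'
from station import r
import cv2,numpy as np
s=r.read_camera("scene")
cv2.imwrite("pics/fin.png",np.hstack([cv2.resize(cv2.imread("pics/last.png"),(400,300)),cv2.resize(s[150:300,230:390],(400,300),interpolation=2)[:,:,::-1]]))
E
```

```text
16.35 [668.3 -71.4 170.9] [-0.9 -0.5 -0.1]
0.7 78 [[329.0, -294.0], [385.0, -316.0], [433.0, -193.0], [377.0, -171.0]]
0.7 90 [[346.0, -282.0], [400.0, -302.0], [445.0, -185.0], [391.0, -165.0]]
0.6 78 [[638.0, 20.0], [697.0, 19.0], [697.0, 127.0], [639.0, 128.0]]
0.6 90 [[640.0, 16.0], [695.0, 16.0], [696.0, 118.0], [640.0, 119.0]]
```

View pics/fin.png

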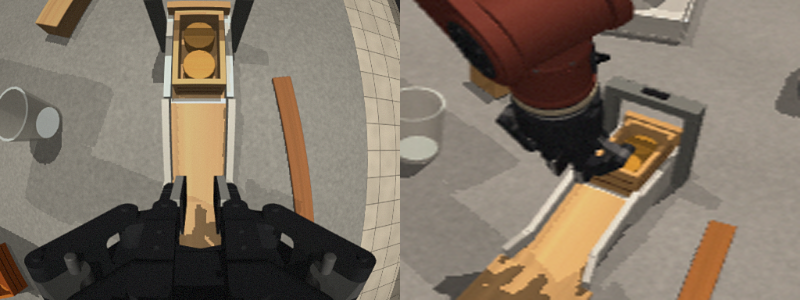

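```bash
python3 -c "
from station import r
print(r.get_obs()['qd'].round(3));r.hand_in()"
```

```text
[ 0.004  0.009  0.007 -0.001 -0.003 -0.   ]
the job is handed in; nothing more can be done
```

The crate is in the dock, and I handed the job in at about 16.4 s of the 54 s allowed; `hand_in` gives no verdict.

1. **Pick and set-down:** I gripped the wooden crate across its width and set it on the run-in. A wrist-camera check after release put it about 1 mm from the foot point I had estimated, and straight to within about 0.2°.
2. **Push:** I pushed it from behind with nearly closed fingers tilted 17°, up the incline and over the lip. Push readings were at most about 6 N, and the wrist camera showed it straight between the rails on the way up.
3. **Dock:** The rim outline, taken at the height it has when the crate sits on the dock floor, measured 58 × 96 mm, the crate's true size, so I take it to be level. The middle is about 2 mm short of my estimate of the dock's centre, and the rear edge is about 7 mm behind the lip.
4. **Release:** The arm is backed off and clear, with contact force at noise level.

**Checks that disagreed or were less firm:**
- The outline after backing off came out longer, about 108 mm, because the crate's rear wall was also in view. Its front edge had not moved.
- One picture put the ramp about 5 mm nearer the robot along its length than the one I used; I took the arm to be still moving in it. Later pictures agreed with the placing I used.
- The network's best "crate" match in the last picture was not the crate; I ignored it.
- I did not measure the bystanders' final positions; the moves kept clear of them, and the cup, the only one fully in view, stands upright in the last pictures.

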